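# Move the dried filter dish onto the balance with the dish lifter

### The job

Put the dried filter on the balance: take the horseshoe dish lifter by its handle, slide it under the rim of the aluminium dish on the square cork pad, lift the dish off and carry it level to the balance, and set it down gently in the middle of the round weighing pan. Then draw the lifter out from under the rim, take it well away from the dish and lay it back flat on its dark rubber mat. Never touch the dish with the gripper, do not press on the weighing pan, and leave the covered glass dish and the two jars where they stand.

Things in the scene. Friction and masses are not known exactly. Their poses are not given: they have to be found in the camera images.
- lifter: Dish lifter: flat steel horseshoe blade 3 mm thick, 110 mm wide over the tips, with a raised black handle; 231 mm long, 140 g, loose, on the mat. Origin: blade underside, centre of the horseshoe; x from handle to open end, z up. Opening 80 mm wide, its round back at x = -40 mm; prongs 11 mm wide to x = +54 mm (last 12 mm flared). Behind, a web to x = -78 mm and a neck rising to the handle.
- lifter_grip (a point): Point in the lifter's handle to grip from above, at x = -108 mm, y = 0, z = 40 mm in the lifter's frame. The handle is a level bar along x, from x = -82 to -177 mm, 22 mm wide, 16 mm tall, its mid-height 40 mm above the blade's underside.
- lifter_mid (a point): Point on the lifter's underside about half way along its length: x = -65 mm in the lifter's frame.
- dish: Shallow round aluminium dish with a flat outward rim and a white filter disc inside, 42 to 84 g, loose, on the cork pad. Wall 72 mm in diameter (4 mm to spare on each side between the prongs); rim 94 mm in diameter, 3 mm thick, underside 17 mm and top 20 mm above the base: 14 mm of free height for the blade, from any side. Lifted, the rim rests on the prongs. Origin: centre of base; z up.
- cork_pad: Square cork pad, 150 x 150 x 10 mm, fixed on the bench (its place varies). Origin: centre of its underside; its top is 10 mm above the bench.
- balance: White top-loading balance, fixed (place and yaw vary), 284 mm deep, 190 mm wide; sloping display in front, round weighing pan near the back. Origin: on the bench under the pan's centre; x from display to back (housing x = -189 to +95 mm, y = -95 to +95 mm, nowhere higher than 66 mm).
- pan: The balance's round steel weighing pan, fixed to the balance, 130 mm in diameter, 6 mm thick, open all round. Origin: centre of its underside, 72 mm above the bench.
- pan_centre (a point): Centre of the pan's flat top, 78 mm above the bench.
- mat: Dark rubber mat, 250 x 140 x 3 mm, fixed on the bench (place and yaw vary), long side along its x. Origin: centre of its underside.
- petri: Covered glass dish without a rim, 100 mm in diameter, 18 mm tall, loose, a bystander. Origin: centre of its base.
- amber_jar: Amber glass jar with a black cap, 60 mm in diameter, 95 mm tall, loose, a bystander. Origin: centre of its base.
- sample_pot: White jar with an orange cap, 68 mm in diameter, 75 mm tall, loose, a bystander. Origin: centre of its base.
Not all that is in view belongs to the job. Leave any orange look-alike of the dish alone.

How it is judged:
On the way, in this order (a step that is already met when the one before it is completed fails the run):
1. the dish is carried on the lifter, clear of the cork pad (height (world z) of dish above 0.03 m and contact force between lifter and dish above 0.15 N and horizontal distance between lifter and dish below 0.025 m and contact force between dish and cork_pad below 0.02 N), for 0.3 s.
2. the dish stands in the middle of the weighing pan and the lifter has been drawn out from under its rim (horizontal distance between dish and pan_centre below 0.018 m and contact force between dish and pan above 0.15 N and contact force between lifter and dish below 0.02 N and horizontal distance between lifter and dish above 0.11 m), for 0.3 s.
At the end, for the whole second after the job is handed in: The dish stands level and at rest on the weighing pan, its centre within 18 mm of the pan's centre and clear of the lifter; the lifter is let go, flat and at rest on its mat, its mid-length point within 60 mm of the mat's centre (horizontal distance between dish and pan_centre below 0.018 m and z of dish in the frame of pan_centre between -0.004 and 0.004 m and angle between dish's own z axis and vertical below 0.06 rad and linear speed of each of dish, lifter below 0.02 m/s and contact force between lifter and dish below 0.02 N and horizontal distance between lifter_mid and mat below 0.06 m and height (world z) of lifter below 0.008 m and angle between lifter's own z axis and vertical below 0.08 rad and contact force between lifter and mat above 0.2 N); the robot touches nothing.
It fails at once if the gripper or arm touches the dish (contact force between any of the fingers, the arm and dish above 0.2 N).
It fails at once if the dish is tilted more than 17 degrees (angle between dish's own z axis and vertical above 0.3 rad).
It fails at once if the weighing pan is pressed or struck with more than 15 N (contact force between pan and anything else above 15 N).
It fails at once if a bystander is moved more than 20 mm or tipped (distance of any of petri, amber_jar, sample_pot from where it was at the start of the episode above 0.02 m or angle between any of petri, amber_jar, sample_pot's own z axis and vertical above 0.2 rad).
It also fails if it takes over 66 s, if anything falls off the work surface, if the arm or the gripper's body presses on something with over 40 N, if the wrist force passes 120 N, or if a joint passes its speed limit or range.

### The arm

A 7-joint arm with a two-finger parallel gripper is mounted at the origin on the work surface. World frame = base frame: x ahead of the robot, y to its left, z up, the work surface at z = 0. Lengths are in m, angles in rad, forces in N, time in s.
With the tool pointing down it reaches from about 0.375 to 0.925 m from the base axis. Payload 3.1 kg.
Tool frame: the origin (TCP) lies at the very end of the fingers, on their centre line; the grasp point (between the pads) lies 19 mm behind it (tcp_to_grasp is the distance from the TCP to the grasp point, in m); z points along the fingers, y is the line along which they close (so a half turn about z gives the same grasp; the last joint's range is limited). The gripper opens to 85 mm and grips with 20 to 120 N. Pads are 22 mm wide; open, the fingers measure 114 mm over their backs; the gripper's body (76 mm by 85 mm) begins 54 mm behind the grasp point. The pads swing forward as they close: fully open they stand 13 mm farther back than shut.
Start: joints at [1.106, 0.383, 0.044, 1.598, -0.018, 1.161, -0.05], TCP at [0.233, -0.607, 0.231] pointing down, gripper open.
Joint ranges: [-2.61, 2.61], [-0.41, 2.15], [-1.48, 1.57], [0, 2.5], [-1.57, 4.71], [0.05, 1.97], [-2.85, 2.85]. Speed limits (rad/s): [2.79, 2.79, 3.14, 3.14, 3.14, 3.14, 3.14].

### API

Orientations are given as a rotation vector (axis times angle).
In Python, from plant import * gives the robot as it stands.
- The arm moves only by the tool carry_out, never from a script. Its argument "series" is text: rows parted by semicolons, each of 5 numbers parted by spaces: the opening, from -1 (shut) to 1 (fully open), then the shift along the tool's x, y, z in m, then the turn about the tool's z in rad. In form: fingers x y z spin; .... A call has 1 to 20 rows; each row is the pose to reach, as a shift and turn from the pose commanded when the call began, along the tool's axes at that moment; what a row does not reach only later rows make up. A row lasts 1/12 s, in which the tool goes at most 41.7 mm and 7.16 degrees, less where a joint would pass 70% of its speed; a pose out of reach is approached as far as the arm can. A call with a gripper value outside its range is refused whole. The fingers move at their own pace and stop on an object; "newtons" is the grip in N (left out, the last holds). Time passes only in rows, so rows that repeat a pose let the fingers close. It gives the time, the measured TCP pose, the force, the opening and the grip force at its end, in the units of the state.
- state(): the state, without advancing time (a new reading comes with each control period).
- read_camera(name): name is "scene" or "top"; returns a dict with "frame" (480x640x3 uint8, blue, green, red), "range_z" (480x640 float32, m along the optical axis (not along the pixel's ray), 0 where there is no reading), "mtx" (3x3 intrinsics, pixels), "dist_coeffs" ([k1, k2, p1, p2, k3] as OpenCV has them; the pictures are not rectified), "R" (3x3) and "t" (3): a world point X has camera coordinates R X + t. Camera axes: x right, y down, z forward; pixel columns grow to the right and rows downward; lengths in m; the calibration is good to about 2 mm. A picture is of the moment at which its call begins.
- close_job(): hands the job in; it is judged then, once.
Trained networks look in the newest picture that a camera, given by its name, has taken for a name from the list of things; names that differ only in an ending like _2 or _b are one class to them, and where a whole thing is asked for, a point or a joint stands for the part that bears it (a point fixed in the world has none). Each returns a list of dicts, best first, with "confidence" (0 to 1); they miss things now and then, are a little off and sometimes report something else, mostly with a low value. They report only what shows in the picture. A call takes as long as a camera call. They do not tell look-alikes from the thing itself.
- silhouettes(camera, thing): "mask" (480x640 bool, what is visible of it) and "rect" ([left, top, right, bottom] in pixels, round what is visible of it).
The state is a dict: "time_s": time; "joint_pos": joint angles; "qd": joint speeds; "joint_efforts": joint torques, N m; "tool_pos": TCP position; "orientation": TCP orientation; "wrist_force": force on the tool from outside, world axes, zero at the start; "torque": the same for the moment, N m; "width": finger opening in m; "grasp_force": force on a finger pad.
Only numpy, scipy, OpenCV 4.12 (cv2) and the standard library are available. Lean on these libraries where they do the work, as an engineer would, in place of code of your own. Each camera call takes 0.05 s, during which the arm holds its last target. There are 200 camera calls.

## Working session

There is one attempt and no reset: what is moved stays moved. The work goes in short steps, Python scripts to look and compute and a tool call to move; the robot and the scene stay as the last step left them, time stands still between calls to the robot, and variables do not carry over. Pictures are saved under pics/ and viewed, at most 10 in all, crops included, and the job is handed in when it is done.

Besides the shell and the picture viewer there is one more tool, called after "Call:" by a JSON object that holds its "name" and its "arguments", one argument or row to a line. carry_out: Moves the arm, as the interface text tells. Its arguments: {"type":"object","properties":{"series":{"type":"string"},"newtons":{"type":"number"}},"required":["series"]}

```bash
mkdir -p pics
cat > h.py <<'E'
from plant import *
import numpy as np, cv2
def cloud(c):
    z=c["range_z"]; v,u=np.mgrid[0:480,0:640]
    p=cv2.undistortPoints(np.stack([u,v],-1).reshape(-1,1,2).astype(np.float64),np.array(c["mtx"]),np.array(c["dist_coeffs"])).reshape(480,640,2)
    P=np.dstack([p[...,0]*z,p[...,1]*z,z])
    W=(P-np.array(c["t"]))@np.array(c["R"])
    W[z<=0]=np.nan
    return W
E
python3 - <<'E'
from h import *
s=state();print({k:np.round(v,3) for k,v in s.items()})
for n in("top","scene"):
    c=read_camera(n);cv2.imwrite(f"pics/{n}0.png",c["frame"]);W=cloud(c);np.save(n+"W.npy",W)
    print(n,"campos",-np.array(c["R"]).T@c["t"])
    for t in["lifter","dish","cork_pad","balance","pan","mat","petri","amber_jar","sample_pot"]:
        for r in silhouettes(n,t)[:3]:
            m=r["mask"];P=W[m];P=P[~np.isnan(P[:,0])]
            if len(P)==0: print(t,r["rect"],"nodepth");continue
            print(t,round(r["confidence"],2),r["rect"],m.sum(),"med",np.round(np.median(P,0),3),"lo",np.round(np.percentile(P,2,0),3),"hi",np.round(np.percentile(P,98,0),3))
            np.save(f"m_{n}_{t}.npy",m) if r is silhouettes else None
E
```

```text
{'time_s': np.float64(0.0), 'joint_pos': array([ 1.106,  0.384,  0.044,  1.6  , -0.018,  1.161, -0.05 ]), 'qd': array([-0.   , -0.001,  0.002,  0.001, -0.   ,  0.001, -0.   ]), 'joint_efforts': array([ 1.0000e-03, -4.3346e+01,  1.0250e+00, -2.4951e+01,  1.1000e-02,
        1.1000e-02, -0.0000e+00]), 'tool_pos': array([ 0.233, -0.606,  0.23 ]), 'orientation': array([-3.086e+00, -5.730e-01,  1.000e-03]), 'wrist_force': array([ 0.118, -0.362,  0.24 ]), 'torque': array([ 0.02 ,  0.006, -0.006]), 'grasp_force': np.float64(0.0), 'width': np.float64(0.085)}
top campos [0.41630125 0.00205923 1.64136004]
lifter 0.83 [208.0, 226.8, 240.9, 295.7] 622 med [0.568 0.286 0.009] lo [ 0.453  0.259 -0.003] hi [0.666 0.357 0.056]
lifter 0.47 [364.0, 231.0, 438.0, 329.9] 5570 med [ 0.512 -0.251  0.061] lo [ 0.377 -0.351  0.025] hi [ 0.651 -0.154  0.083]
lifter 0.19 [384.3, 243.3, 423.0, 284.7] 1345 med [ 0.559 -0.262  0.078] lo [ 0.502 -0.32   0.07 ] hi [ 0.617 -0.206  0.085]
dish 0.88 [341.8, 182.2, 371.8, 210.4] 638 med [ 0.788 -0.118  0.011] lo [ 0.743 -0.16  -0.003] hi [ 0.827 -0.075  0.025]
dish 0.
[... 1870 characters left out ...]
167.1, 297.9, 196.0] 906 med [ 0.562 -0.263  0.077] lo [ 0.504 -0.323  0.073] hi [ 0.617 -0.205  0.081]
mat 0.85 [395.5, 248.2, 484.5, 333.4] 3284 med [0.566 0.311 0.004] lo [0.435 0.234 0.   ] hi [0.676 0.369 0.008]
petri 0.86 [503.5, 291.5, 549.6, 325.8] 1191 med [0.511 0.5   0.018] lo [0.46  0.454 0.002] hi [0.553 0.545 0.022]
petri 0.47 [259.3, 168.9, 300.6, 194.3] 929 med [ 0.56  -0.262  0.077] lo [ 0.5   -0.323  0.073] hi [ 0.617 -0.204  0.081]
amber_jar 0.58 [220.1, 139.8, 240.2, 176.3] 511 med [ 0.551 -0.491  0.059] lo [ 0.519 -0.525  0.003] hi [ 0.568 -0.479  0.098]
sample_pot 0.91 [299.9, 270.0, 327.9, 311.1] 866 med [0.806 0.066 0.063] lo [0.767 0.031 0.003] hi [0.828 0.087 0.079]
```

Run:
```python
import cv2
a=cv2.imread("pics/top0.png")[170:340,140:500];cv2.imwrite("pics/top0c.png",cv2.resize(a,(792,374),interpolation=cv2.INTER_CUBIC))
a=cv2.imread("pics/scene0.png")[130:340,210:560];cv2.imwrite("pics/scene0c.png",cv2.resize(a,(800,480),interpolation=cv2.INTER_CUBIC))
```

```text
(no output)
```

View pics/top0c.png

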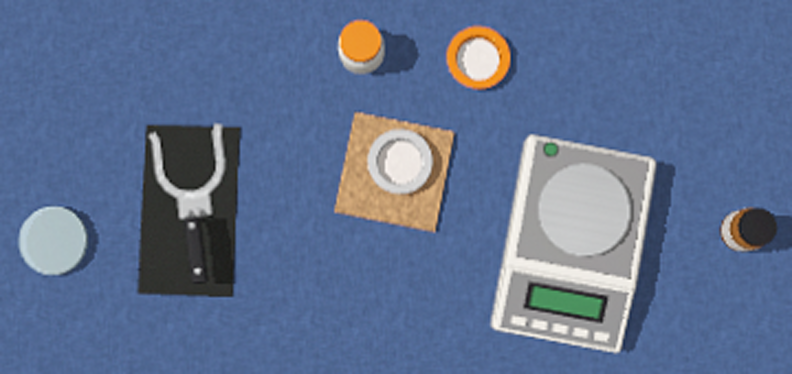

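View pics/scene0c.png

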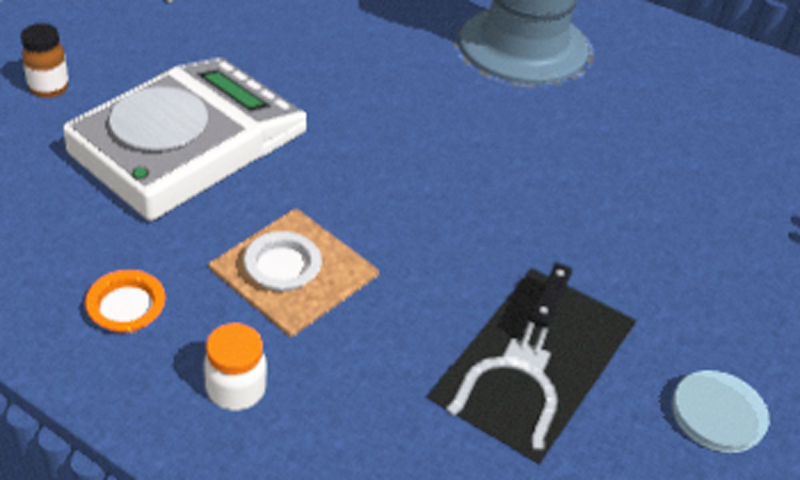

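The top picture shows these candidates for the dish:
- **Grey rim on the cork:** about (321,243). This is the one I choose.
- **Orange-rimmed look-alike:** about (357,196), on bare bench. I leave it alone.
- **Petri:** (164,279).
- **Pan:** (405,265).

The lifter is at (225,262) on the dark mat, with its prongs pointing +x. Next I fit the poses.

```bash
cat > fit.py <<'E'
from h import *
from scipy.optimize import minimize
def get(n,t,box=None):
    c=read_camera(n);W=cloud(c);best=None
    for r in silhouettes(n,t):
        P=W[r["mask"]];P=P[~np.isnan(P[:,0])]
        if len(P)>20 and (box is None or np.linalg.norm(np.median(P[:,:2],0)-box)<0.06): return P,r["mask"],c,W
    return None
def disc(P,r0,r1,x0):
    def f(x):
        d=np.hypot(P[:,0]-x[0],P[:,1]-x[1]);e=np.maximum(d-r1,0)+np.maximum(r0-d,0)
        return np.minimum(e,.01).sum()
    return minimize(f,x0,method="Nelder-Mead",options=dict(initial_simplex=[x0,x0+[.01,0],x0+[0,.01]],xatol=1e-5)).x
def sdf_lifter(p): # distance to blade+handle plan shape
    x,y=p[:,0],p[:,1]
    # horseshoe centreline: arc r=45.5 (x<0), prongs y=+-45.5..49.5
    r=np.hypot(x,y)
    d1=np.where(x<0,abs(r-.0455),np.hypot(np.maximum(x-.054,0),abs(abs(y)-.0455)))-.0055
    bx=lambda a,b,w:np.hypot(np.maximum(np.maximum(a-x,x-b),0),np.maximum(abs(y)-w,0))
    return np.maximum(0,np.minimum(np.minimum(d1,bx(-.078,-.05,.015)),bx(-.177,-.078,.011)))
def lifter(P,x0):
    def f(x):
        c,s=np.cos(x[2]),np.sin(x[2]);d=P[:,:2]-x[:2];q=np.c_[c*d[:,0]+s*d[:,1],-s*d[:,0]+c*d[:,1]]
        return np.minimum(sdf_lifter(q),.012).sum()/len(P)
    b=None
    for k in range(-3,4):
        r=minimize(f,np.add(x0,[0,0,k*.08]),method="Nelder-Mead",options=dict(xatol=1e-5,fatol=1e-8,maxiter=2000))
        if b is None or r.fun<b.fun:b=r
    return b.x,b.fun
E
python3 - <<'E'
from fit import *
for n in("top","scene"):
    P,m,c,W=get(n,"lifter",[.57,.29])
    for zz in [(-1,1)]: print(n,"lifter",lifter(P,[.6,.29,0.]))
    H=P[P[:,2]>.035];B=P[P[:,2]<.012]
    print(" handle",len(H),H.mean(0),np.percentile(H,[3,97],axis=0).round(3).tolist(),"ztop",np.median(H[:,2]),"blade z",np.median(B[:,2]),"blade only",lifter(B,[.6,.29,0.]))
    P,m,c,W=get(n,"dish",[.63,0]);cm=cv2.dilate(m.astype(np.uint8),np.ones((3,3)))>0
    R=P[(P[:,2]>.024)&(P[:,2]<.04)]
    print(" dish",disc(R,.036,.047,np.array([.63,0.])),len(R),"rim z",np.median(R[:,2]))
    P=get(n,"pan",[.56,-.26])[0];R=P[abs(P[:,2]-.078)<.006];mm=cv2.minEnclosingCircle(R[:,:2].astype(np.float32))
    print(" pan",disc(R,0,.063,np.array([.56,-.26])),mm,R.mean(0))
    P=get(n,"mat",[.55,.31])[0];R=P[P[:,2]<.012];print(" mat",cv2.minAreaRect(R[:,:2].astype(np.float32)*1000),R.mean(0))
    q=get(n,"cork_pad",[.6,.02])
    if q: P=q[0];R=P[P[:,2]<.018];print(" cork",cv2.minAreaRect(R[:,:2].astype(np.float32)*1000),np.median(R[:,2]))
E
```

```text
top lifter (array([0.62249228, 0.30562327, 0.17268014]), np.float64(0.0004031360597657853))
 handle 211 [0.49387176 0.28249519 0.05030178] [[0.452, 0.268, 0.042], [0.538, 0.296, 0.057]] ztop 0.05034401767560742 blade z 0.005401039215819262 blade only (array([0.62287882, 0.30585927, 0.14364767]), np.float64(0.000577773963618444))
 dish [ 0.63001591 -0.00415786] 296 rim z 0.029895900314005394Traceback (most recent call last):
  File "<stdin>", line 10, in <module>
TypeError: 'NoneType' object is not subscriptable
```

Run:
```python
from fit import *
for n in("scene","top"):
    q=get(n,"lifter",[.57,.29])
    if q:
        P=q[0];print(n,"lifter",lifter(P,[.62,.305,0.17]))
        H=P[P[:,2]>.035];B=P[P[:,2]<.012]
        u,s,v=np.linalg.svd(H[:,:2]-H[:,:2].mean(0));print(" handle",len(H),H.mean(0),v[0],np.median(H[:,2]),"blade z",np.median(B[:,2]))
    q=get(n,"dish",[.63,0])
    if q: 
        P=q[0];R=P[(P[:,2]>.024)&(P[:,2]<.04)];print(" dish",disc(R,.036,.047,np.array([.63,0.])),len(R),"rim z",np.median(R[:,2]),cv2.minEnclosingCircle(R[:,:2].astype(np.float32)))
    q=get(n,"pan",[.56,-.26])
    if q:
        P=q[0];R=P[abs(P[:,2]-.078)<.008];print(" pan",disc(R,0,.063,np.array([.56,-.26])),cv2.minEnclosingCircle(R[:,:2].astype(np.float32)),R.mean(0))
    q=get(n,"mat",[.55,.31])
    if q: R=q[0];R=R[R[:,2]<.012];print(" mat",cv2.minAreaRect(R[:,:2].astype(np.float32)*1000))
    q=get(n,"cork_pad",[.6,.02])
    if q: P=q[0];R=P[P[:,2]<.018];print(" cork",cv2.minAreaRect(R[:,:2].astype(np.float32)*1000),np.median(R[:,2]))
```

```text
scene lifter (array([0.62055215, 0.30247387, 0.16952637]), np.float64(0.0004528650063876118))
 handle 230 [0.5001152  0.28329214 0.05095026] [0.98250729 0.18622411] 0.05178684463233109 blade z 0.006786701479933043
 dish [ 0.62838046 -0.00465611] 343 rim z 0.030786205017512516 ((0.6271036863327026, -0.0066825393587350845), 0.04958752915263176)
 pan [ 0.55918572 -0.26358336] ((0.5592336058616638, -0.2640955448150635), 0.06706230342388153) [ 0.56089029 -0.26190983  0.07757585]
 mat ((555.475341796875, 302.3721923828125), (141.08538818359375, 255.63613891601562), 89.34581756591797)
 cork ((611.9158935546875, 3.6105499267578125), (151.3212890625, 158.3018341064453), 79.9325942993164) 0.011187766877962819
top lifter (array([0.62301905, 0.30534051, 0.17127005]), np.float64(0.00017557695562728237))
 handle 194 [0.49605878 0.28286668 0.05018458] [-0.98423835 -0.176847  ] 0.05039823328830885 blade z 0.005512847710611969
 dish [ 0.63045769 -0.00434949] 309 rim z 0.02981097864715597 ((0.6305574774742126, -0.003951093181967735), 0.04705877602100372)
 pan [ 0.56057308 -0.26393522] ((0.5608816146850586, -0.26456907391548157), 0.06399641931056976) [ 0.56046416 -0.26327352  0.0775707 ]
 mat ((553.850830078125, 305.01544189453125), (143.62977600097656, 251.80966186523438), 89.93158721923828)
 cork ((617.745361328125, 4.798469543457031), (151.22039794921875, 150.89378356933594), 80.11517333984375) 0.009619511369878238
```

Call:
{"name": "carry_out", "arguments": {
  "series": "1 0.08 -0.08 0 -0.12; 1 0.08 -0.16 0 -0.24; 1 0.07 -0.24 0 -0.36; 1 0.06 -0.32 0 -0.48; 1 0.05 -0.4 0 -0.6; 1 0.04 -0.4 0 -0.72; 1 0.04 -0.4 0 -0.84; 1 0.04 -0.4 0 -0.96; 1 0.04 -0.4 0 -1.08; 1 0.04 -0.4 0 -1.2; 1 0.04 -0.4 0 -1.3; 1 0.04 -0.4 0 -1.4; 1 0.04 -0.4 0 -1.5"
}}

```text
time_s: 3.38
tool_pos: [0.1324, -0.2287, 0.2257]
orientation: [-1.858, -2.521, -0.006]
wrist_force: [0.9, -0.0, -0.1]
width: 0.0854
grasp_force: 0.0
```

Call:
{"name": "carry_out", "arguments": {
  "series": "1 0 0.04 0 -0.0; 1 0 0.08 0 -0.0; 1 0 0.12 0 -0.1; 1 0 0.16 0 -0.2; 1 0 0.2 0 -0.3; 1 0 0.24 0 -0.4; 1 0.02 0.28 0 -0.5; 1 0.05 0.31 0 -0.6; 1 0.08 0.34 0 -0.7; 1 0.11 0.365 0 -0.8; 1 0.14 0.39 0 -0.9; 1 0.17 0.41 0 -1.0; 1 0.2 0.43 0 -1.1; 1 0.23 0.45 0 -1.2; 1 0.26 0.47 0.01 -1.3; 1 0.29 0.485 0.02 -1.4; 1 0.32 0.5 0.03 -1.44; 1 0.35 0.51 0.05 -1.44; 1 0.378 0.518 0.07 -1.44; 1 0.378 0.518 0.07 -1.44"
}}

```text
time_s: 5.05
tool_pos: [0.5127, 0.2912, 0.1554]
orientation: [0.274, -3.119, -0.022]
wrist_force: [-1.1, -0.9, 0.0]
width: 0.0854
grasp_force: 0.0
```

```bash
cat > go.py <<'E'
# usage: go.py x y z lifteryaw  -> shifts in current tool axes
import sys
from h import *
s=state();R=cv2.Rodrigues(np.array(s["orientation"]))[0];p=np.array(s["tool_pos"])
print("t",s["time_s"],"q",np.round(s["joint_pos"],2),"pos",p.round(4),"toolx yaw",np.degrees(np.arctan2(R[1,0],R[0,0])).round(2),"zdown",R[:,2].round(4),"F",np.round(s["wrist_force"],2),"T",np.round(s["torque"],3),"w",s["width"],s["grasp_force"])
if len(sys.argv)>4:
    x,y,z,w=map(float,sys.argv[1:5])
    d=R.T@(np.array([x,y,z])-p);a=np.arctan2(R[1,0],R[0,0])-(w+np.pi);a=(a+np.pi)%(2*np.pi)-np.pi
    print("shift",d.round(4),"spin",round(a,4))
E
python3 go.py .5156 .2856 .025 .171
```

```text
t 5.05 q [ 0.14  0.52 -0.91  1.78  0.44  1.07  0.83] pos [0.5127 0.2912 0.1554] toolx yaw -169.96 zdown [-0.012   0.0129 -0.9998] F [-1.09 -0.85  0.02] T [ 0.021  0.102 -0.012] w 0.0854277902386628 0.0
shift [-0.0031 -0.008   0.1303] spin 0.0042
```

Call:
{"name": "carry_out", "arguments": {
  "series": "1 0 0 0.02 0; 1 0 0 0.04 0; 1 0 0 0.04 0; 1 0 0 0.04 0; 1 0 0 0.04 0"
}}

```text
time_s: 5.47
tool_pos: [0.5183, 0.2844, 0.1197]
orientation: [0.258, -3.128, -0.015]
wrist_force: [0.3, 0.3, 0.5]
width: 0.0856
grasp_force: 0.0
```

```bash
python3 go.py .5156 .2856 .025 .171
python3 - <<'E'
from fit import *
for n in("scene","top"):
    c=read_camera(n);cv2.imwrite(f"pics/{n}1.png",c["frame"])
    if n=="scene": cv2.imwrite("pics/s1c.png",cv2.resize(c["frame"][190:340,360:520],(640,600),interpolation=cv2.INTER_CUBIC))
E
```

```text
t 5.4667 q [ 0.12  0.56 -0.87  1.8   0.48  1.01  0.8 ] pos [0.5183 0.2844 0.1197] toolx yaw -170.58 zdown [-0.0039  0.0092 -1.    ] F [0.34 0.32 0.53] T [-0.021 -0.068  0.033] w 0.08562891421105291 0.0
shift [0.0022 0.0007 0.0947] spin -0.0066
```

View pics/s1c.png

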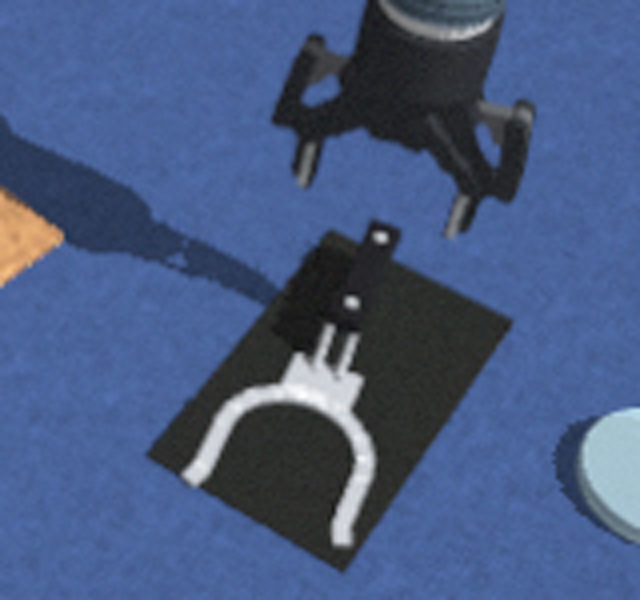

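The close crop shows the lifter flat on the mat, with its handle at about (368,265) in the crop. The open fingers straddle the handle line, so I descend and grip.

Call:
{"name": "carry_out", "arguments": {
  "series": "1 0.002 0.001 0.02 -0.006; 1 0.002 0.001 0.04 -0.006; 1 0.002 0.001 0.06 -0.006; 1 0.002 0.001 0.075 -0.006; 1 0.002 0.001 0.085 -0.006; 1 0.002 0.001 0.092 -0.006; 1 0.002 0.001 0.0945 -0.006; 1 0.002 0.001 0.0945 -0.006; 1 0.002 0.001 0.0945 -0.006; 1 0.002 0.001 0.0945 -0.006; 1 0.002 0.001 0.0945 -0.006"
}}

```text
time_s: 6.48
tool_pos: [0.5155, 0.2865, 0.0251]
orientation: [0.268, -3.127, -0.015]
wrist_force: [0.1, 0.0, -0.0]
width: 0.0856
grasp_force: 0.0
```

```bash
python3 go.py .5156 .2856 .025 .171
```

```text
t 6.4833 q [ 0.05  0.68 -0.78  1.85  0.6   0.87  0.72] pos [0.5155 0.2865 0.0251] toolx yaw -170.19 zdown [-0.0036  0.0095 -0.9999] F [ 0.1   0.01 -0.04] T [-0.057 -0.034  0.021] w 0.08560852645988395 0.0
shift [ 0.0001 -0.0009  0.0001] spin 0.0002
```

Call:
{"name": "carry_out", "arguments": {
  "series": "-1 0 0 0 0; -1 0 0 0 0; -1 0 0 0 0; -1 0 0 0 0; -1 0 0 0 0; -1 0 0 0 0; -1 0 0 0 0; -1 0 0 0 0; -1 0 0 0 0; -1 0 0 0 0",
  "newtons": 110
}}

```text
time_s: 7.32
tool_pos: [0.5149, 0.2861, 0.0245]
orientation: [0.268, -3.126, -0.014]
wrist_force: [-1.5, -1.0, 5.1]
width: 0.02
grasp_force: 107.5
```

Call:
{"name": "carry_out", "arguments": {
  "series": "-1 0 0 -0.01 0; -1 0 0 -0.02 0; -1 0 0 -0.04 0; -1 0 0 -0.06 0; -1 0 0 -0.08 0; -1 0 0 -0.1 0; -1 0 0 -0.1 0; -1 0 0 -0.1 0; -1 0 0 -0.1 0; -1 0 0 -0.1 0"
}}

```text
time_s: 8.15
tool_pos: [0.5144, 0.2842, 0.1228]
orientation: [0.268, -3.123, -0.012]
wrist_force: [0.4, 0.9, -1.9]
width: 0.0201
grasp_force: 107.8
```

```bash
python3 go.py .395 -.0045 .12 0
python3 - <<'E'
from fit import *
for n in("scene","top"):
    q=get(n,"lifter",[.57,.29])
    if q:
        P,m,c,W=q;cv2.imwrite(f"pics/{n}2.png",c["frame"]);s=state()
        P=P[P[:,2]<.16]; x,f=lifter(P,[.62,.305,.17]);print(n,x,f)
        d=P[:,:2]-x[:2];C,S=np.cos(x[2]),np.sin(x[2]);l=np.c_[C*d[:,0]+S*d[:,1],-S*d[:,0]+C*d[:,1],P[:,2]]
        b=l[(l[:,0]>-.05)&(l[:,0]<.056)]; b=b[b[:,2]>.06]
        A=np.c_[b[:,:2],np.ones(len(b))];k=np.linalg.lstsq(A,b[:,2],rcond=None)[0];print(" blade top plane slope x,y,z0",k.round(4),len(b))
E
```

```text
t 8.15 q [ 0.13  0.55 -0.88  1.81  0.48  1.02  0.8 ] pos [0.5144 0.2842 0.1228] toolx yaw -170.2 zdown [-0.0074  0.0072 -0.9999] F [ 0.37  0.86 -1.87] T [-0.024  0.046  0.041] w 0.02013129402784684 107.76059746742249
shift [ 0.1668 -0.2641  0.0016] spin 0.1711
scene [0.61917116 0.3010896  0.18111035] 0.0005092229588177633
 blade top plane slope x,y,z0 [-0.0066 -0.0022  0.1047] 383
top [0.6241365  0.30298572 0.26277304] 0.00011817115016925937
 blade top plane slope x,y,z0 [-0.0296  0.011   0.1035] 194
```

```bash
python3 go.py .4587 .1388 .12 -.698
```

```text
t 8.35 q [ 0.13  0.55 -0.88  1.8   0.48  1.02  0.8 ] pos [0.5147 0.2848 0.1231] toolx yaw -170.18 zdown [-0.0069  0.008  -0.9999] F [ 1.41  0.17 -1.6 ] T [-0.042  0.074 -0.038] w 0.020148662323414526 107.75801539421082
shift [ 0.0801 -0.1343  0.0023] spin 0.8694
```

Call:
{"name": "carry_out", "arguments": {
  "series": "-1 0.008 -0.013 0 0.08; -1 0.02 -0.034 0 0.18; -1 0.034 -0.057 0 0.29; -1 0.048 -0.08 0 0.4; -1 0.06 -0.1 0 0.51; -1 0.07 -0.117 0 0.62; -1 0.077 -0.13 0 0.73; -1 0.08 -0.134 0 0.82; -1 0.08 -0.134 0.003 0.87; -1 0.08 -0.134 0.003 0.87; -1 0.08 -0.134 0.003 0.87; -1 0.08 -0.134 0.003 0.87; -1 0.08 -0.134 0.003 0.87"
}}

```text
time_s: 9.43
tool_pos: [0.4595, 0.1402, 0.1203]
orientation: [-1.07, -2.945, -0.011]
wrist_force: [0.0, 0.0, -1.5]
width: 0.0202
grasp_force: 107.9
```

```bash
python3 go.py .4587 .1388 .037 -.698
python3 - <<'E'
from fit import *
for n in("scene","top"):
    q=get(n,"lifter",[.52,.09])
    if q:
        P,m,c,W=q;P=P[P[:,2]<.16]; x,f=lifter(P,[.5415,.0695,-.698]);print(n,x,f)
        d=P[:,:2]-x[:2];C,S=np.cos(x[2]),np.sin(x[2]);l=np.c_[C*d[:,0]+S*d[:,1],-S*d[:,0]+C*d[:,1],P[:,2]]
        b=l[(l[:,0]>-.05)&(l[:,0]<.056)]; b=b[abs(b[:,2]-.102)<.015]
        A=np.c_[b[:,:2],np.ones(len(b))];k=np.linalg.lstsq(A,b[:,2],rcond=None)[0];print(" slope x,y,z0",k.round(4),len(b))
    q=get(n,"dish",[.63,0])
    if q: 
        P=q[0];R=P[(P[:,2]>.024)&(P[:,2]<.04)];print(" dish",disc(R,.036,.047,np.array([.63,0.])),len(R))
    cv2.imwrite(f"pics/{n}3.png",c["frame"])
a=cv2.imread("pics/scene3.png")[130:330,250:490];b=cv2.imread("pics/top3.png")[190:290,240:360]
cv2.imwrite("pics/c3.png",np.hstack([cv2.resize(a,(420,350)),cv2.resize(b,(380,350))]))
E
```

```text
t 9.4333 q [ 0.32  0.3  -0.76  2.06  0.25  0.88  0.28] pos [0.4595 0.1402 0.1203] toolx yaw 140.06 zdown [-0.0049  0.0093 -0.9999] F [ 0.03  0.04 -1.52] T [ 0.046 -0.016 -0.009] w 0.020223541067717576 107.90394902229309
shift [-0.0011 -0.0019  0.0833] spin 0.001
scene [ 0.54080019  0.07180852 -0.72227793] 0.0006227324563186543
 slope x,y,z0 [-0.0151 -0.0002  0.1021] 325
 dish [ 0.62846451 -0.00458668] 366
top [ 0.54313599  0.07182849 -0.63250076] 0.0006229965044930904
 slope x,y,z0 [-0.0004 -0.001   0.1004] 295
 dish [ 0.6300564 -0.0039543] 309
```

View pics/c3.png

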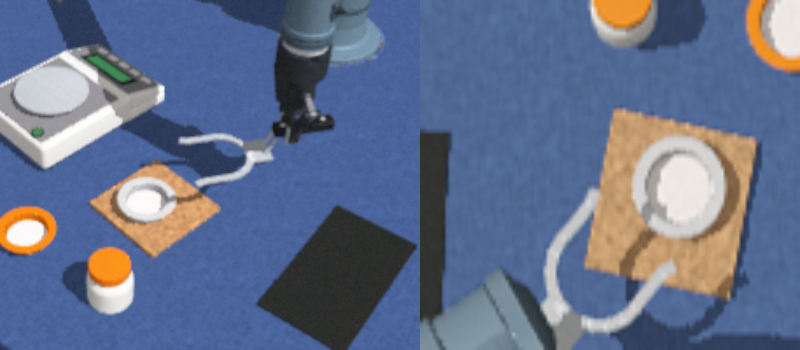

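The lifter hangs level behind the dish, its prongs straddling the dish's line. The fit and the tool pose agree to about 1 mm. I descend, then slide under.

Call:
{"name": "carry_out", "arguments": {
  "series": "-1 0 -0.001 0.015 0; -1 -0.001 -0.0018 0.035 0.001; -1 -0.001 -0.0018 0.055 0.001; -1 -0.001 -0.0018 0.07 0.001; -1 -0.001 -0.0018 0.08 0.001; -1 -0.001 -0.0018 0.0833 0.001; -1 -0.001 -0.0018 0.0833 0.001; -1 -0.001 -0.0018 0.0833 0.001; -1 -0.001 -0.0018 0.0833 0.001; -1 -0.001 -0.0018 0.0833 0.001; -1 -0.001 -0.0018 0.0833 0.001"
}}

```text
time_s: 10.75
tool_pos: [0.4593, 0.1384, 0.0377]
orientation: [-1.075, -2.945, -0.011]
wrist_force: [-1.9, -0.5, -1.4]
width: 0.0202
grasp_force: 107.9
```

```bash
python3 go.py .5466 .0651 .037 -.698;python3 - <<'E'
from fit import *
for n in("scene","top"):
    q=get(n,"lifter",[.52,.09])
    if q:
        P,m,c,W=q;P=P[P[:,2]<.08]; x,f=lifter(P,[.5415,.0695,-.698]);print(n,x,f)
        d=P[:,:2]-x[:2];C,S=np.cos(x[2]),np.sin(x[2]);l=np.c_[C*d[:,0]+S*d[:,1],-S*d[:,0]+C*d[:,1],P[:,2]]
        b=l[(l[:,0]>-.05)&(l[:,0]<.056)]; b=b[abs(b[:,2]-.0185)<.008]
        A=np.c_[b[:,:2],np.ones(len(b))];k=np.linalg.lstsq(A,b[:,2],rcond=None)[0];print(" slope x,y,z0",k.round(4),len(b))
E
```

```text
t 10.75 q [ 0.23  0.44 -0.68  2.11  0.4   0.72  0.16] pos [0.4593 0.1384 0.0377] toolx yaw 139.9 zdown [-0.0033  0.0089 -1.    ] F [-1.91 -0.45 -1.42] T [ 0.038  0.072 -0.017] w 0.02023610279752928 107.91823983192444
shift [-0.1139  0.0002 -0.0002] spin -0.0019
top [ 0.54246036  0.06958476 -0.65959697] 0.00021119480040044752
 slope x,y,z0 [-0.0065 -0.0142  0.018 ] 240
```

Call:
{"name": "carry_out", "arguments": {
  "series": "-1 -0.008 0 0 0; -1 -0.016 0 0 0; -1 -0.024 0 0 0; -1 -0.032 0 0 0; -1 -0.04 0 0 0; -1 -0.048 0 0 0; -1 -0.056 0 0 0; -1 -0.064 0 0 0; -1 -0.072 0 0 0; -1 -0.08 0 0 0; -1 -0.08 0 0 0; -1 -0.08 0 0 0; -1 -0.08 0 0 0"
}}

```text
time_s: 12.03
tool_pos: [0.5193, 0.087, 0.036]
orientation: [-1.073, -2.943, -0.01]
wrist_force: [-0.5, -0.2, -1.3]
width: 0.0204
grasp_force: 107.9
```

```bash
python3 go.py .5466 .0651 .037 -.698;python3 - <<'E'
from fit import *
for n in("scene","top"):
    q=get(n,"dish",[.63,0])
    if q: 
        P=q[0];R=P[(P[:,2]>.024)&(P[:,2]<.04)];print(" dish",disc(R,.036,.047,np.array([.63,0.])),len(R))
    c=read_camera(n);cv2.imwrite(f"pics/{n}4.png",c["frame"])
a=cv2.imread("pics/scene4.png")[190:290,280:400];b=cv2.imread("pics/top4.png")[200:290,260:350]
cv2.imwrite("pics/c4.png",np.hstack([cv2.resize(a,(420,350)),cv2.resize(b,(350,350))]))
E
```

```text
t 12.0333 q [ 0.31  0.51 -0.64  2.    0.42  0.77  0.29] pos [0.5193 0.087  0.036 ] toolx yaw 139.93 zdown [-0.0057  0.009  -0.9999] F [-0.48 -0.18 -1.32] T [ 0.069  0.022 -0.021] w 0.020355592270986777 107.91607618331909
shift [-0.035   0.0008 -0.0013] spin -0.0014
 dish [ 0.62857113 -0.00452242] 368
 dish [ 0.62987649 -0.00399427] 286
```

View pics/c4.png

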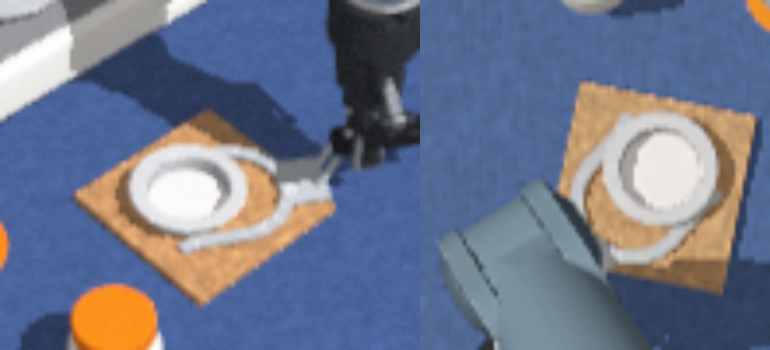

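The blade is under the rim, the dish hasn't moved, and there is no contact force. I finish the slide, then lift slowly.

Call:
{"name": "carry_out", "arguments": {
  "series": "-1 -0.007 0.0003 0 0; -1 -0.014 0.0006 0 0; -1 -0.021 0.0008 -0.0005 0; -1 -0.027 0.0008 -0.001 0; -1 -0.032 0.0008 -0.001 0; -1 -0.035 0.0008 -0.001 0; -1 -0.035 0.0008 -0.001 0; -1 -0.035 0.0008 -0.001 0; -1 -0.035 0.0008 -0.001 0"
}}

```text
time_s: 13.08
tool_pos: [0.5467, 0.0651, 0.0367]
orientation: [-1.073, -2.944, -0.01]
wrist_force: [-0.2, 0.1, -1.9]
width: 0.0201
grasp_force: 107.9
```

```bash
python3 go.py .5466 .0651 .037 -.698;python3 - <<'E'
from fit import *
for n in("scene","top"):
    q=get(n,"dish",[.63,0])
    if q: 
        P=q[0];R=P[(P[:,2]>.024)&(P[:,2]<.04)];print(" dish",disc(R,.036,.047,np.array([.63,0.])),len(R))
E
```

```text
t 13.0833 q [ 0.34  0.54 -0.63  1.94  0.43  0.8   0.35] pos [0.5467 0.0651 0.0367] toolx yaw 139.93 zdown [-0.0056  0.0089 -0.9999] F [-0.23  0.08 -1.87] T [ 0.014  0.071 -0.024] w 0.020110024112259987 107.9162085056305
shift [ 0.0001 -0.     -0.0003] spin -0.0013
 dish [ 0.62803951 -0.00461242] 352
 dish [ 0.62961548 -0.00352374] 244
```

Call:
{"name": "carry_out", "arguments": {
  "series": "-1 0 0 -0.003 0; -1 0 0 -0.005 0; -1 0 0 -0.007 0; -1 0 0 -0.009 0; -1 0 0 -0.011 0; -1 0 0 -0.013 0; -1 0 0 -0.016 0; -1 0 0 -0.02 0; -1 0 0 -0.025 0; -1 0 0 -0.032 0; -1 0 0 -0.04 0; -1 0 0 -0.05 0; -1 0 0 -0.06 0; -1 0 0 -0.07 0; -1 0 0 -0.08 0; -1 0 0 -0.087 0; -1 0 0 -0.09 0; -1 0 0 -0.09 0; -1 0 0 -0.09 0; -1 0 0 -0.09 0"
}}

```text
time_s: 14.95
tool_pos: [0.5469, 0.0638, 0.1262]
orientation: [-1.074, -2.943, -0.009]
wrist_force: [-0.5, 1.1, -1.7]
width: 0.02
grasp_force: 107.8
```

```bash
cat > meas.py <<'E'
import sys
from fit import *
x,y,zr=map(float,sys.argv[1:4])
for n in("scene","top"):
    q=get(n,"dish",[x,y])
    if q:
        P=q[0];R=P[abs(P[:,2]-zr)<.007];k=np.linalg.lstsq(np.c_[R[:,:2]-R[:,:2].mean(0),np.ones(len(R))],R[:,2],rcond=None)[0]
        print(n,"dish",disc(R,.036,.047,np.array([x,y])).round(4),len(R),"plane",k.round(4))
E
python3 go.py .5466 .0651 .037 -.698; python3 meas.py .63 -.004 .121
```

```text
t 14.95 q [ 0.41  0.41 -0.7   1.9   0.31  0.95  0.43] pos [0.5469 0.0638 0.1262] toolx yaw 139.91 zdown [-0.0063  0.0086 -0.9999] F [-0.53  1.08 -1.7 ] T [ 0.03  0.09 -0.06] w 0.020016311871330728 107.8193736076355
shift [0.0001 0.0006 0.0892] spin -0.0018
scene dish [ 0.63  -0.004] 9 plane [-0.0077  0.0018  0.1146]
top dish [ 0.6289 -0.0058] 17 plane [ 0.0016 -0.0154  0.1155]
```

```bash
python3 meas.py .63 -.004 .111; python3 go.py .5229 -.1623 .146 -1.22
```

```text
scene dish [ 0.6286 -0.0057] 393 plane [0.0007 0.0132 0.1104]
top dish [ 0.6295 -0.004 ] 283 plane [-0.0019  0.0043  0.1097]
t 15.35 q [ 0.41  0.41 -0.7   1.9   0.31  0.95  0.43] pos [0.5474 0.064  0.1266] toolx yaw 139.91 zdown [-0.0054  0.0088 -0.9999] F [ 0.08  0.01 -0.53] T [ 0.084  0.147 -0.01 ] w 0.0199788528461849 107.82031059265137
shift [-0.1268 -0.1888 -0.0212] spin 0.5204
```

The dish rides level on the prongs and is centred. I carry it to the pan at moderate speed.

Call:
{"name": "carry_out", "arguments": {
  "series": "-1 -0.001 -0.002 -0.003 0.005; -1 -0.004 -0.006 -0.006 0.015; -1 -0.008 -0.011 -0.01 0.03; -1 -0.012 -0.018 -0.014 0.05; -1 -0.018 -0.026 -0.018 0.07; -1 -0.024 -0.034 -0.02 0.095; -1 -0.029 -0.043 -0.021 0.12; -1 -0.035 -0.052 -0.021 0.145; -1 -0.041 -0.061 -0.021 0.17; -1 -0.047 -0.07 -0.021 0.195; -1 -0.053 -0.079 -0.021 0.22; -1 -0.059 -0.088 -0.021 0.245; -1 -0.065 -0.097 -0.021 0.27; -1 -0.071 -0.106 -0.021 0.295; -1 -0.077 -0.115 -0.021 0.32; -1 -0.083 -0.123 -0.021 0.34; -1 -0.087 -0.13 -0.021 0.36; -1 -0.09 -0.134 -0.021 0.37; -1 -0.092 -0.137 -0.021 0.38; -1 -0.092 -0.137 -0.021 0.38"
}}

```text
time_s: 17.02
tool_pos: [0.5297, -0.1012, 0.1464]
orientation: [-1.613, -2.686, -0.007]
wrist_force: [0.3, -0.1, -2.1]
width: 0.0201
grasp_force: 107.8
```

```bash
python3 go.py .5229 -.1623 .146 -1.22
python3 - <<'E'
from h import *
s=state();R=cv2.Rodrigues(np.array(s["orientation"]))[0];p=np.array(s["tool_pos"])-.108*R[:,0];print(p)
E
```

```text
t 17.0167 q [ 0.63  0.34 -0.59  1.91  0.21  0.96  0.43] pos [ 0.5297 -0.1012  0.1464] toolx yaw 118.04 zdown [-0.0051  0.0085 -1.    ] F [ 0.34 -0.07 -2.07] T [0.14  0.016 0.008] w 0.0201134709127449 107.82568573951721
shift [-0.0508 -0.0347 -0.0001] spin 0.1385
[ 0.58044448 -0.19650789  0.14533584]
```

Call:
{"name": "carry_out", "arguments": {
  "series": "-1 -0.002 -0.001 0 0.005; -1 -0.005 -0.003 0 0.015; -1 -0.009 -0.006 0 0.025; -1 -0.014 -0.0095 0 0.038; -1 -0.019 -0.013 0 0.052; -1 -0.024 -0.0165 0 0.066; -1 -0.029 -0.02 0 0.08; -1 -0.034 -0.0235 0 0.094; -1 -0.039 -0.027 0 0.108; -1 -0.044 -0.03 0 0.12; -1 -0.048 -0.033 0 0.13; -1 -0.05 -0.0345 0 0.137; -1 -0.051 -0.035 0 0.1385; -1 -0.051 -0.035 0 0.1385; -1 -0.051 -0.035 0 0.1385; -1 -0.051 -0.035 0 0.1385"
}}

```text
time_s: 18.35
tool_pos: [0.523, -0.1612, 0.146]
orientation: [-1.791, -2.57, -0.007]
wrist_force: [-0.9, -0.1, -2.3]
width: 0.0203
grasp_force: 107.8
```

```bash
python3 go.py .5229 -.1623 .146 -1.22; python3 meas.py .56 -.264 .1305
python3 - <<'E'
from h import *
for n in("scene","top"):
    c=read_camera(n);cv2.imwrite(f"pics/{n}5.png",c["frame"])
a=cv2.imread("pics/scene5.png")[110:250,220:380];b=cv2.imread("pics/top5.png")[210:330,350:450]
cv2.imwrite("pics/c5.png",np.hstack([cv2.resize(a,(400,350)),cv2.resize(b,(292,350))]))
E
```

```text
t 18.35 q [ 0.69  0.34 -0.54  1.89  0.2   0.97  0.42] pos [ 0.523  -0.1612  0.146 ] toolx yaw 110.25 zdown [-0.005   0.009  -0.9999] F [-0.86 -0.13 -2.28] T [0.132 0.007 0.003] w 0.02031561124641336 107.82391905784607
shift [-0.001  -0.0005 -0.    ] spin 0.0026
scene dish [ 0.5609 -0.2597] 256 plane [-0.0003  0.0189  0.1287]
top dish [ 0.5606 -0.2579] 134 plane [-0.0139  0.0306  0.129 ]
```

View pics/c5.png

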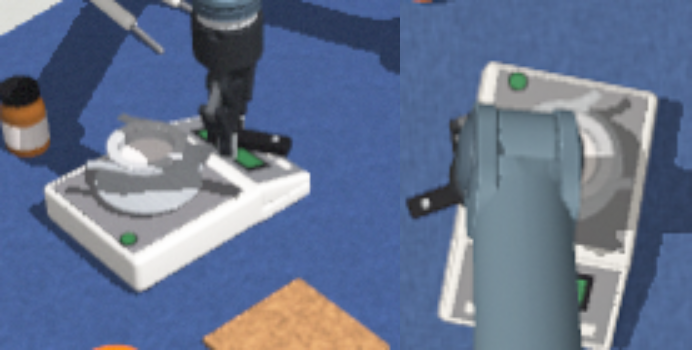

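The dish is level above the pan, about 4 mm short of its centre. I nudge it 3 mm forward and lower it slowly.

Call:
{"name": "carry_out", "arguments": {
  "series": "-1 -0.001 0 0.002 0; -1 -0.003 0 0.006 0; -1 -0.004 0 0.011 0; -1 -0.004 0 0.016 0; -1 -0.004 0 0.02 0; -1 -0.004 0 0.023 0; -1 -0.004 0 0.025 0; -1 -0.004 0 0.0265 0; -1 -0.004 0 0.028 0; -1 -0.004 0 0.0295 0; -1 -0.004 0 0.031 0; -1 -0.004 0 0.0325 0; -1 -0.004 0 0.034 0; -1 -0.004 0 0.0355 0; -1 -0.004 0 0.037 0; -1 -0.004 0 0.0385 0; -1 -0.004 0 0.0395 0; -1 -0.004 0 0.0395 0; -1 -0.004 0 0.0395 0; -1 -0.004 0 0.0395 0"
}}

```text
time_s: 20.32
tool_pos: [0.5242, -0.1652, 0.1065]
orientation: [-1.792, -2.569, -0.007]
wrist_force: [0.5, 0.0, -1.1]
width: 0.0202
grasp_force: 107.9
```

```bash
python3 go.py .5229 -.1623 .107 -1.22; python3 meas.py .56 -.264 .098;python3 - <<'E'
from fit import *
c=read_camera("scene");W=cloud(c);P=W.reshape(-1,3);L=state();R=cv2.Rodrigues(np.array(L["orientation"]))[0];o=np.array(L["tool_pos"])-.108*R[:,0];ax=-R[:2,0];d=P[:,:2]-o[:2];x=d@ax;y=d@np.array([-ax[1],ax[0]])
for lab,k in(("L+",(y>.049)&(y<.054)),("R-",(y<-.049)&(y>-.054))):
  for a in(-.0,.02,.04):
    m=k&(x>a)&(x<a+.02)&(P[:,2]<.12)&(P[:,2]>.08);print(lab,a,m.sum(),np.median(P[m,2]).round(4) if m.any() else None)
E
```

```text
t 20.3167 q [ 0.67  0.4  -0.52  1.92  0.24  0.89  0.39] pos [ 0.5242 -0.1652  0.1065] toolx yaw 110.2 zdown [-0.0049  0.0087 -0.9999] F [ 0.55  0.01 -1.15] T [ 0.078 -0.011  0.   ] w 0.020175888073750852 107.85797238349915
shift [ 0.0032 -0.0002 -0.0005] spin 0.0018
scene dish [ 0.5619 -0.2633] 288 plane [0.0088 0.0107 0.0969]
top dish [ 0.5626 -0.261 ] 137 plane [ 0.0128 -0.0038  0.097 ]
L+ -0.0 8 0.0856
L+ 0.02 3 0.0853
L+ 0.04 4 0.0851
R- -0.0 0 None
R- 0.02 0 None
R- 0.04 2 0.0862
```

The dish stands on the pan: its rim top is at 0.097 m, and the wrist force has fallen back to the lifter's weight alone. I draw the lifter straight out.

Call:
{"name": "carry_out", "arguments": {
  "series": "-1 0 0.0005 -0.001 0; -1 0.002 0.001 -0.002 0; -1 0.006 0.001 -0.002 0; -1 0.012 0.001 -0.002 0; -1 0.019 0.001 -0.002 0; -1 0.027 0.001 -0.002 0; -1 0.035 0.001 -0.002 0; -1 0.044 0.001 -0.002 0; -1 0.053 0.001 -0.002 0; -1 0.062 0.001 -0.002 0; -1 0.071 0.001 -0.002 0; -1 0.08 0.001 -0.002 0; -1 0.09 0.001 -0.002 0; -1 0.1 0.001 -0.002 0; -1 0.11 0.001 -0.002 0; -1 0.12 0.001 -0.002 0; -1 0.13 0.001 -0.002 0; -1 0.14 0.001 -0.002 0; -1 0.145 0.001 -0.002 0; -1 0.145 0.001 -0.002 0"
}}

```text
time_s: 22.23
tool_pos: [0.4745, -0.027, 0.1099]
orientation: [-1.789, -2.571, -0.007]
wrist_force: [0.1, -0.5, -0.8]
width: 0.0198
grasp_force: 107.9
```

Call:
{"name": "carry_out", "arguments": {
  "series": "-1 0 0 0 0; -1 0 0 0 0; -1 0 0 0 0; -1 0 0 0 0; -1 0 0 0 0; -1 0 0 -0.02 0; -1 0 0 -0.04 0; -1 0 0 -0.04 0; -1 0 0 -0.04 0"
}}

```text
time_s: 22.98
tool_pos: [0.4765, -0.0294, 0.1509]
orientation: [-1.795, -2.571, -0.009]
wrist_force: [-0.0, 0.3, 0.3]
width: 0.0201
grasp_force: 108.1
```

```bash
python3 meas.py .56 -.264 .098; python3 go.py .5121 .286 .1 .0
python3 - <<'E'
from h import *
for n in("scene","top"):
    c=read_camera(n);cv2.imwrite(f"pics/{n}6.png",c["frame"])
a=cv2.imread("pics/scene6.png")[120:270,220:400];b=cv2.imread("pics/top6.png")[210:330,320:450]
cv2.imwrite("pics/c6.png",np.hstack([cv2.resize(a,(420,350)),cv2.resize(b,(379,350))]))
E
```

```text
scene dish [ 0.5622 -0.2637] 264 plane [0.0136 0.0064 0.0969]
top dish [ 0.5617 -0.2638] 345 plane [0.0092 0.005  0.0975]
t 23.1833 q [ 0.56  0.21 -0.62  2.05  0.14  0.93  0.21] pos [ 0.4741 -0.0292  0.1487] toolx yaw 110.19 zdown [-0.0075  0.0091 -0.9999] F [ 0.33  0.15 -1.07] T [ 0.084 -0.004 -0.03 ] w 0.020121292473179963 108.06128025054932
shift [0.2822 0.1447 0.0512] spin -1.2185
```

View pics/c6.png

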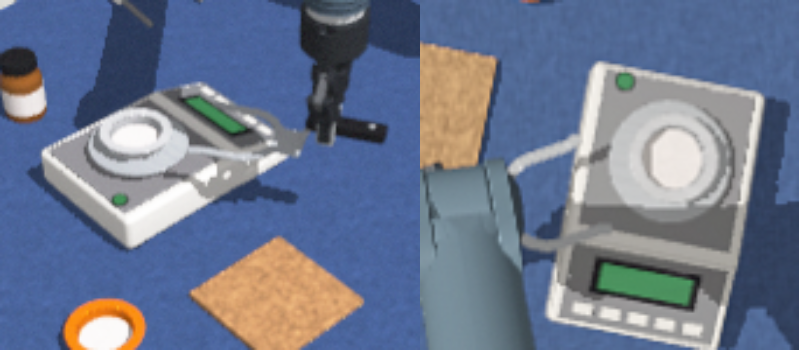

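The dish is at (0.562, -0.264), 2 mm from the pan centre, and the lifter is clear. I take the lifter back to the mat.

```bash
python3 go.py .515 .2861 .1 .1712
```

```text
t 23.2833 q [ 0.56  0.21 -0.62  2.05  0.14  0.93  0.21] pos [ 0.4743 -0.0291  0.1488] toolx yaw 110.2 zdown [-0.0072  0.0092 -0.9999] F [ 0.61  0.45 -1.67] T [0.031 0.045 0.037] w 0.020510410086157366 108.06130528450012
shift [0.2812 0.1472 0.0514] spin -1.3894
```

Call:
{"name": "carry_out", "arguments": {
  "series": "-1 0.01 0.003 0 0; -1 0.025 0.01 0 -0.05; -1 0.045 0.02 0 -0.12; -1 0.065 0.032 0 -0.2; -1 0.085 0.043 0 -0.29; -1 0.105 0.055 0 -0.38; -1 0.125 0.065 0 -0.48; -1 0.145 0.075 0 -0.58; -1 0.165 0.086 0 -0.68; -1 0.185 0.097 0 -0.78; -1 0.205 0.107 0 -0.88; -1 0.225 0.118 0 -0.98; -1 0.243 0.128 0 -1.08; -1 0.26 0.137 0 -1.18; -1 0.273 0.143 0.01 -1.27; -1 0.28 0.146 0.02 -1.34; -1 0.281 0.147 0.035 -1.385; -1 0.281 0.147 0.05 -1.389; -1 0.281 0.147 0.051 -1.389; -1 0.281 0.147 0.051 -1.389"
}}

```text
time_s: 24.95
tool_pos: [0.5144, 0.2854, 0.0998]
orientation: [0.268, -3.122, -0.012]
wrist_force: [0.3, 0.5, -1.1]
width: 0.0197
grasp_force: 107.9
```

```bash
python3 go.py .515 .2861 .025 .1712
```

```text
t 24.95 q [ 0.12  0.59 -0.88  1.82  0.52  0.99  0.77] pos [0.5144 0.2854 0.0998] toolx yaw -170.2 zdown [-0.0083  0.0072 -0.9999] F [ 0.27  0.46 -1.14] T [-0.     0.046  0.059] w 0.01972150741052075 107.9369330406189
shift [-0.0012 -0.      0.0748] spin -0.0002
```

Call:
{"name": "carry_out", "arguments": {
  "series": "-1 0 0 0.015 0; -1 0 0 0.03 0; -1 0 0 0.045 0; -1 0 0 0.058 0; -1 0 0 0.066 0; -1 0 0 0.07 0; -1 0 0 0.072 0; -1 0 0 0.0735 0; -1 0 0 0.0745 0; -1 0 0 0.0745 0; -1 0 0 0.0745 0; -1 0 0 0.0745 0"
}}

```text
time_s: 25.95
tool_pos: [0.5159, 0.2867, 0.0275]
orientation: [0.268, -3.127, -0.015]
wrist_force: [-1.0, -0.0, -0.9]
width: 0.0199
grasp_force: 108.0
```

```bash
python3 go.py .515 .2861 .0245 .1712
```

```text
t 25.95 q [ 0.06  0.69 -0.8   1.84  0.62  0.88  0.71] pos [0.5159 0.2867 0.0275] toolx yaw -170.22 zdown [-0.0041  0.0092 -0.9999] F [-1.04 -0.01 -0.9 ] T [-0.006  0.02   0.032] w 0.01985417542387538 108.00474286079407
shift [ 0.001  -0.0005  0.003 ] spin -0.0005
```

Not yet on the mat, so I lower it another 3 mm.

Call:
{"name": "carry_out", "arguments": {
  "series": "-1 0 0 0.001 0; -1 0 0 0.002 0; -1 0 0 0.003 0; -1 0 0 0.003 0; -1 0 0 0.003 0; -1 0 0 0.003 0"
}}

```text
time_s: 26.45
tool_pos: [0.5156, 0.2866, 0.0245]
orientation: [0.268, -3.126, -0.014]
wrist_force: [-2.1, -0.6, 4.3]
width: 0.0206
grasp_force: 108.8
```

```bash
python3 go.py .515 .2861 .0245 .1712
```

```text
t 26.45 q [ 0.06  0.69 -0.8   1.84  0.62  0.88  0.7 ] pos [0.5156 0.2866 0.0245] toolx yaw -170.21 zdown [-0.0047  0.0084 -1.    ] F [-2.13 -0.56  4.26] T [-0.426  0.316 -0.023] w 0.020597352645671887 108.770592212677
shift [ 0.0007 -0.0004 -0.    ] spin -0.0004
```

The upward force shows contact with the mat. I release and rise.

Call:
{"name": "carry_out", "arguments": {
  "series": "0.2 0 0 0 0; 1 0 0 0 0; 1 0 0 0 0; 1 0 0 0 0; 1 0 0 0 0; 1 0 0 0 0; 1 0 0 0 0; 1 0 0 0 0; 1 0 0 0 0; 1 0 0 0 0"
}}

```text
time_s: 27.28
tool_pos: [0.5155, 0.2865, 0.0239]
orientation: [0.268, -3.126, -0.014]
wrist_force: [-0.3, -0.5, 0.2]
width: 0.086
grasp_force: 0.0
```

Call:
{"name": "carry_out", "arguments": {
  "series": "1 0 0 -0.01 0; 1 0 0 -0.03 0; 1 0 0 -0.05 0; 1 0 0 -0.08 0; 1 0 0 -0.11 0; 1 0 0 -0.15 0; 1 0.03 0 -0.19 0; 1 0.05 0 -0.2 0; 1 0.05 0 -0.2 0; 1 0.05 0 -0.2 0; 1 0.05 0 -0.2 0"
}}

```text
time_s: 28.2
tool_pos: [0.4676, 0.2756, 0.2241]
orientation: [0.267, -3.127, -0.012]
wrist_force: [0.5, -0.1, 0.0]
width: 0.0855
grasp_force: 0.0
```

```bash
python3 meas.py .56 -.264 .098; python3 go.py
python3 - <<'E'
from fit import *
q=get("scene","lifter",[.57,.29])
if q:
    P=q[0];x,f=lifter(P[P[:,2]<.07],[.62,.305,.17]);print("lifter",x,f,"mid",x[:2]-.065*np.array([np.cos(x[2]),np.sin(x[2])]),"blade z",np.median(P[P[:,2]<.012][:,2]))
c=read_camera("scene");cv2.imwrite("pics/s7.png",cv2.resize(c["frame"][120:350,200:570],(800,497)))
E
```

```text
scene dish [ 0.5615 -0.2637] 277 plane [0.0072 0.0089 0.0972]
top dish [ 0.5619 -0.2638] 294 plane [-0.0152  0.0074  0.0971]
t 28.4 q [ 0.27  0.36 -1.03  1.83  0.32  1.14  0.87] pos [0.4674 0.2756 0.2228] toolx yaw -170.28 zdown [-0.0074  0.0085 -0.9999] F [ 0.02  0.76 -0.39] T [ 0.048 -0.047  0.029] w 0.08550276126532905 0.0
lifter [0.62159545 0.30366745 0.18347879] 0.0002643553846783264 mid [0.55768648 0.29180813] blade z 0.0067265646828945595
```

View pics/s7.png

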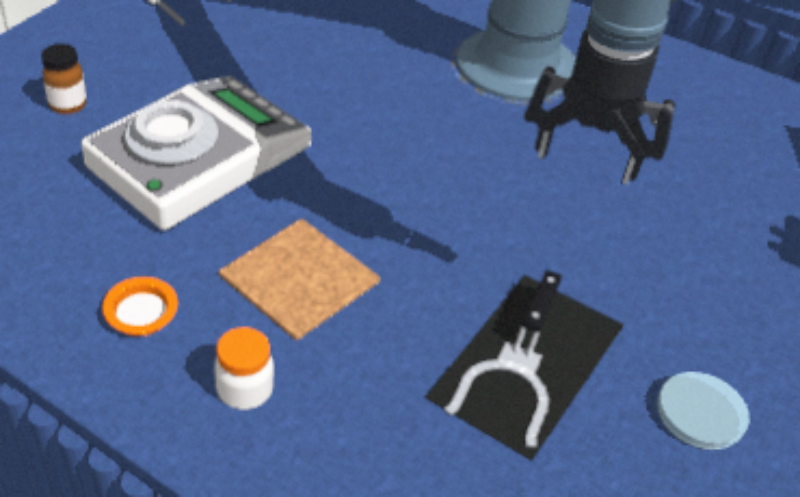

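The dish stands centred on the pan at crop (166,125), and the lifter lies flat on the mat at (505,370). The petri and both jars are undisturbed, and the gripper is clear. I hand the job in.

```bash
python3 -c "
from plant import *
print(close_job())"
```

```text
the job is handed in; nothing more can be done
None
```

The job is handed in with no verdict returned: the dish stands level about 2 mm from the pan's centre, the lifter lies flat on its mat about 13 mm from the mat's centre, and the petri dish and both jars look undisturbed.

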